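# Push the electrical box through the gap on the parts shelf

## Robot

A 6-joint arm with a two-finger parallel gripper is mounted at the origin on the work surface. World frame = base frame: x ahead of the robot, y to its left, z up, the work surface at z = 0. Lengths are in mm, angles in rad, forces in N, time in s.
With the tool pointing down it reaches from about 350 to 975 mm from the base axis. Payload 7.1 kg.
Tool frame: the origin (TCP) lies between the finger pads; the fingertips stand 19 mm ahead of it and the grasp point (between the pads) is the TCP; z points along the fingers, y is the line along which they close (so a half turn about z gives the same grasp; the last joint's range is limited). The gripper opens to 88 mm and grips with 3 to 60 N. Pads are 20 mm wide; open, the fingers measure 115 mm over their backs; the gripper's body (75 mm by 178 mm) begins 61 mm behind the grasp point.
Start: joints at [-1.349, 0.423, 1.63, -0, 1.089, -0.019], TCP at [149.069, -606.946, 241.675] pointing down, gripper open.
Joint ranges: [-3, 3], [-0.9, 2.11], [0.09, 2.58], [-1.31, 4.45], [0.11, 2.69], [-2.54, 2.54]. Speed limits (rad/s): [2.39, 2.39, 3.01, 3.14, 3.14, 3.14].

## Interface

Orientations are given as a rotation vector (axis times angle).
In Python, from workcell import ctrl gives the robot as it stands.
- The arm moves only by the tool arm_command, never from a script. Its argument "series" is a list of rows, each an object with "linear": the shift along the tool's x, y, z in m, a list of three; "turn": the turn about the tool's z in rad. A call has 1 to 10 rows; each row shifts and turns the commanded pose from where the row before left it, along the tool's axes as they then stand; what a row does not reach is not made up. A row lasts 1/10 s, in which the tool goes at most 50 mm and 8.59 degrees, less where a joint would pass 70% of its speed; a pose out of reach is approached as far as the arm can. A call with a gripper value outside its range is refused whole. "jaw" is the opening, from -1 (shut) to 1 (fully open), set as the call begins (left out, the last holds). The fingers move at their own pace and stop on an object; the grip force is fixed at half the most. Time passes only in rows, so rows that do not move let the fingers close. It gives the time, the measured TCP pose, the force, the opening and the grip force at its end, in the units of the state.
- ctrl.get_obs(): the state, without advancing time (a new reading comes with each control period).
- ctrl.get_image(name): name is "scene" or "top" or "wrist"; returns a dict with "frame" (420x560x3 uint8, blue, green, red), "fx", "fy", "cx", "cy" (pixels), "rvec" (rotation vector, rad) and "tvec" (3), from world to camera coordinates, as OpenCV has them. Camera axes: x right, y down, z forward; pixel columns grow to the right and rows downward; lengths in mm; the calibration is good to about 2 mm. A picture is of the moment at which its call begins. There is no depth.
- ctrl.close_job(): hands the job in; it is judged then, once.
The state is a dict: "t": time; "qpos": joint angles; "qvel": joint speeds; "joint_torque": joint torques, N m; "ee_pos": TCP position; "orientation": TCP orientation; "ft_force": force on the tool from outside, world axes, zero at the start; "moment": the same for the moment, N m; "width": finger opening in mm; "grasp_force": force on a finger pad.
Only numpy, scipy, OpenCV 4.12 (cv2) and the standard library are available. Lean on these libraries where they do the work, as an engineer would, in place of code of your own. Each camera call takes 0.05 s, during which the arm holds its last target. There are 200 camera calls.

## Task

Push the covered square electrical box along the pine board, through the narrow gap between the screwed-down fastener dispenser and the screwed-down green bin, until its leading side sits squarely against the raised lip at the end of the board, and then take the hand away. Only push it along the board: do not pick it up or tip it. Leave the pipe wrench, the crank bolt and the screw jar where they are, and do not press the dispenser's button.

Things in the scene. Friction and masses are not known exactly. Their poses are not given: they have to be found in the camera images.
- board: sanded pine shelf board, fixed on the bench, 440 mm (its x) x 640 mm (its y) x 18 mm thick; origin at the centre of its underside, on the bench top. Its x points away from the robot, its y along the board to the robot's left, turned by up to 0.2 rad. A raised pine lip 18 mm thick runs along its whole left (+y) end, its top 32 mm above the board's top
- lip_face (a point): point at the foot of the lip's inner face, on the board's top, half way along the lip; axes as the board's. The box is home when its leading side touches this face, its centre then 51 mm short of it along y
- ebox: grey steel electrical box with flat blank cover, 102 x 102 mm square, 42 mm high, vertical corners rounded to 7 mm, closed, 0.3 to 0.65 kg, loose on the board to the right (-y side) of the gap; origin at the centre of its underside, z up, x and y square to its sides; starts turned by up to 0.35 rad from the board and up to 40 mm off the line of the gap
- dispenser: red plastic push-button fastener dispenser, screwed to the board on the robot's side of the gap, square to it: 100 mm deep (its x), 90 mm wide (its y), 76 mm high, plus a low chute tray 26 mm out at the front (-x) and 4 mm high screw ears at the sides; origin at the centre of its underside, without tray. Its plain back, at x = +50 mm, is one side of the gap; vertical corners rounded to 8 mm
- bin: green stacking parts bin, screwed to the board on the far side of the gap, square to it: 120 mm deep (its x), 105 mm wide (its y), 75 mm high, falling to a 47 mm front lip; origin at the centre of its underside. That straight lip, at x = -60 mm, is the other side of the gap, ends rounded to 6 mm. The gap, 107 to 110 mm wide, runs along the board's y, between this lip and the dispenser's back
- dispenser_button (a joint): push button on the low front deck of the dispenser, 54 mm above the board; 0 = up, 0.006 m = fully pressed (5 N)
- wrench: steel pipe wrench lying flat on the board near its right end, 250 mm long along its x, 22 mm high, 0.8 kg; origin on its underside near the middle; leave it alone
- crank_bolt: chrome bike crank bolt standing on its flanged head, 23 mm across, 29 mm high; origin under its centre; leave it alone
- jar: small glass screw jar with a metal lid, 54 mm across, 70 mm high; origin under its centre; leave it alone. Bolt and jar stand near the lip, one on the robot's side and one on the far side, at least 90 mm off the line of the gap
There are look-alikes about, which are no part of the job. There is more than one size of the ebox; the job needs the smallest.

How it is judged (in metres and radians):
On the way:
1. the box is in the gap, between the dispenser and the bin (y of ebox in the frame of dispenser between -0.035 and 0.035 m and x of ebox in the frame of dispenser between 0.095 and 0.115 m), for 0.1 s.
At the end, for the whole second after the job is handed in: the box rests flat and still on the board beyond the gap, its leading side within 4 mm of the lip and square to it within 0.06 rad, its middle within about 35 mm of the line of the gap (y of ebox in the frame of lip_face between -0.055 and -0.045 m and x of ebox in the frame of dispenser between 0.07 and 0.14 m and (angle between the x axis of ebox and the x axis of board, either way round below 0.06 rad or angle between the y axis of ebox and the x axis of board, either way round below 0.06 rad) and height (world z) of ebox below 0.021 m and angle between ebox's own z axis and vertical below 0.05 rad and linear speed of ebox below 0.01 m/s); the robot touches nothing.
It fails at once if the box is lifted or tipped instead of pushed (height (world z) of ebox above 0.025 m or angle between ebox's own z axis and vertical above 0.15 rad).
It fails at once if the dispenser's button is pressed (value of joint dispenser_button above 0.003 m).
It fails at once if the pipe wrench is moved (distance of wrench from where it was at the start of the episode above 0.012 m).
It fails at once if the crank bolt is moved or knocked over (distance of crank_bolt from where it was at the start of the episode above 0.012 m or angle between crank_bolt's own z axis and vertical above 0.5 rad).
It fails at once if the jar is moved or knocked over (distance of jar from where it was at the start of the episode above 0.012 m or angle between jar's own z axis and vertical above 0.5 rad).
It also fails if it takes over 64 s, if anything falls off the work surface, if the arm or the gripper's body presses on something with over 40 N, if the wrist force passes 120 N, or if a joint passes its speed limit or range.

## Working session

There is one attempt and no reset: what is moved stays moved. The work goes in short steps, Python scripts to look and compute and a tool call to move; the robot and the scene stay as the last step left them, time stands still between calls to the robot, and variables do not carry over. Pictures are saved under pics/ and viewed, at most 10 in all, crops included, and the job is handed in when it is done.

Besides the shell and the picture viewer there is one more tool, called by a JSON object that holds its "name" and its "arguments". arm_command: Moves the arm, as the interface text tells. Its arguments: {"type":"object","properties":{"series":{"type":"array"},"jaw":{"type":"number"}},"required":["series"]}

```bash
mkdir -p pics; ls; python3 - <<'E'
from workcell import ctrl
import cv2,numpy as np,json
for n in("top","scene"):
    im=ctrl.get_image(n); cv2.imwrite(f"pics/{n}0.png",im["frame"])
    print(n,im["fx"],im["fy"],im["cx"],im["cy"],im["rvec"],im["tvec"])
print(ctrl.get_obs())
E
```

```text
pics
top 408.5943276355506 408.5943276355506 280.39552615850806 203.56721873716359 [ 2.15554605 -2.02013686  0.24687595] [-186.84547462  506.46606293  882.48559956]
scene 431.47537515628426 431.47537515628426 277.01229694519975 209.21415030058495 [ 1.00611863  2.56562805 -0.92627928] [ 491.35790133 -131.45438057 1302.18237853]
{'t': 0.1, 'qpos': array([-1.34903947e+00,  4.23742224e-01,  1.63059600e+00,  1.32675492e-05,
        1.08859135e+00, -1.90279057e-02]), 'qvel': array([ 4.61553754e-04, -7.79385502e-04, -3.63019501e-03,  3.79000927e-04,
        6.00647256e-05, -5.03926815e-04]), 'joint_torque': array([ 1.13487893e-04, -5.45615423e+01, -2.74326074e+01,  6.44478248e-02,
        1.88447151e-02, -2.76225455e-05]), 'ee_pos': array([ 148.94940157, -606.5121909 ,  241.00017568]), 'orientation': array([-3.11753205e+00, -3.77141308e-01,  1.94058803e-04]), 'ft_force': array([-0.02226037, -0.06953357, -0.52645458]), 'moment': array([-0.031203  , -0.00547715, -0.02906653]), 'grasp_force': 0.0, 'width': 88.10155309100577}
```

View pics/top0.png

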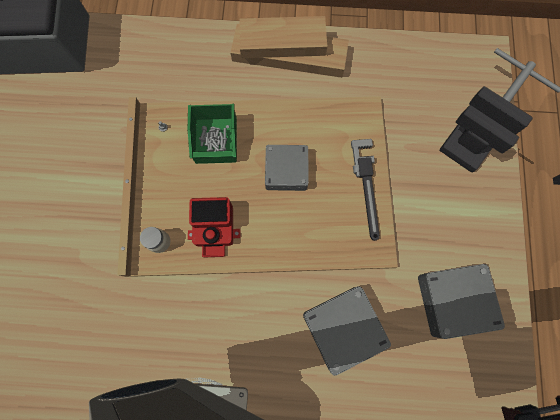

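View pics/scene0.png

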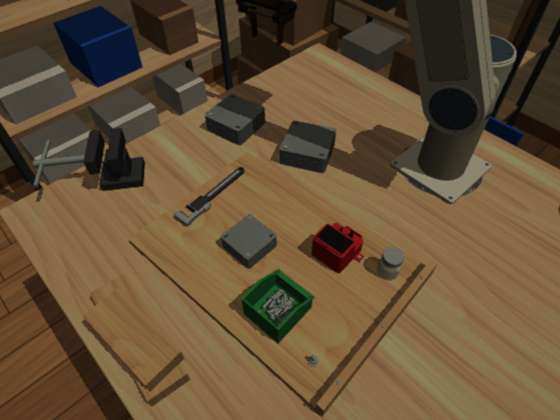

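The top view shows three grey boxes, at (287,167) on the board and at (345,330) and (461,301) on the bench. The one on the board is the smallest and lies right of the gap, so it fits. I'll confirm that in an enlarged crop.

```bash
python3 - <<'E'
import cv2
f=cv2.imread("pics/top0.png")[90:285,115:405]
cv2.imwrite("pics/crop0.png",cv2.resize(f,None,fx=2.75,fy=2.75,interpolation=cv2.INTER_CUBIC))
E
```

```text
(no output)
```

View pics/crop0.png

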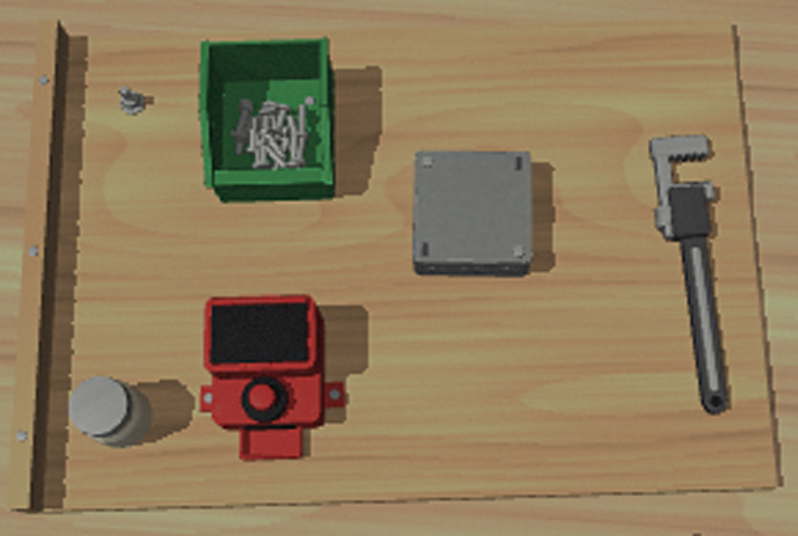

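```bash
cat > h.py <<'E'
from workcell import ctrl
import cv2,numpy as np
def ray(im,uv,z):
    R=cv2.Rodrigues(np.array(im["rvec"]))[0]; t=np.array(im["tvec"]).ravel(); c=-R.T@t
    d=R.T@np.array([(uv[0]-im["cx"])/im["fx"],(uv[1]-im["cy"])/im["fy"],1.])
    return (c+d*(z-c[2])/d[2])
def proj(im,p):
    K=np.array([[im["fx"],0,im["cx"]],[0,im["fy"],im["cy"]],[0,0,1.]])
    return cv2.projectPoints(np.array(p,float).reshape(-1,3),np.array(im["rvec"],float),np.array(im["tvec"],float),K,None)[0].reshape(-1,2)
E
python3 - <<'E'
from h import *
im=ctrl.get_image("top")
P=dict(bRF=(735,27,18),bRN=(780,487,18),lipF=(60,22,50),lipN=(32,510,50),
 e1=(415,152,60),e2=(530,152,60),e3=(529,264,60),e4=(415,265,60),
 d1=(206,298,94),d2=(314,295,94),b1=(215,186,65),b2=(333,184,65),b3=(216,201,18),b4=(334,199,18),jar=(100,405,88),bolt=(132,105,30),
 wr1=(650,140,40),wr2=(655,225,40),wr3=(705,412,40),button=(265,400,74))
for k,(u,v,z) in P.items(): print(k,ray(im,(u/2.75+115,v/2.75+90),z).round(1))
R=cv2.Rodrigues(im["rvec"])[0];print(-R.T@im["tvec"])
E
```

```text
bRF [ 821.1 -397.8   18. ]
bRN [ 393.9 -438.    18. ]
lipF [768.7 222.6  50. ]
lipN [332.3 180.   50. ]
e1 [ 659.6 -109.6   60. ]
e2 [ 666.1 -209.8   60. ]
e3 [ 564.3 -213.9   60. ]
e4 [ 557.2 -117.1   60. ]
d1 [508.4  48.6  94. ]
d2 [516.6 -38.8  94. ]
b1 [615.2  59.8  65. ]
b2 [623.6 -41.5  65. ]
b3 [617.7  68.9  18. ]
b4 [626.5 -37.2  18. ]
jar [416.4 124.3  88. ]
bolt [700.6 153.1  30. ]
wr1 [ 692.7 -317.2   40. ]
wr2 [ 613.1 -323.4   40. ]
wr3 [ 450.3 -369.1   40. ]
button [431.1  -4.5  74. ]
[ 290.66798655 -168.26177823  978.46820761]
```

The crop shows the box cover from (415,152) to (529,265), square, nearly aligned and about 29 mm to the far side of the gap line. It is the only box of about 102 mm, so it is the one meant.

Plan:
1. Push its far side 29 mm towards the robot.
2. Push from behind along the board with two spread fingers.

{"name": "arm_command", "arguments": {"series": [{"linear":[0,0,0],"turn":0.147},{"linear":[0.032,-0.022,0],"turn":0},{"linear":[0.032,-0.022,0],"turn":0},{"linear":[0.032,-0.022,0],"turn":0},{"linear":[0.032,-0.022,0],"turn":0},{"linear":[0.032,-0.022,0],"turn":0},{"linear":[0.032,-0.022,0],"turn":0},{"linear":[0.032,-0.022,0],"turn":0},{"linear":[0.032,-0.022,0],"turn":0},{"linear":[0.032,-0.022,0],"turn":0}], "jaw": 0.25}}

```text
t: 1.15
ee_pos: [418.2, -381.6, 241.6]
orientation: [-3.138, -0.147, 0.0]
ft_force: [-0.1, 0.5, 1.1]
width: 54.9
grasp_force: 0.0
```

{"name": "arm_command", "arguments": {"series": [{"linear":[0.032,-0.022,0],"turn":0},{"linear":[0.032,-0.022,0],"turn":0},{"linear":[0.032,-0.022,0],"turn":0},{"linear":[0.032,-0.022,0],"turn":0},{"linear":[0.032,-0.022,0],"turn":0},{"linear":[0.032,-0.022,0],"turn":0},{"linear":[0.032,-0.022,0],"turn":0},{"linear":[0.032,-0.022,0],"turn":0},{"linear":[0.032,-0.022,0],"turn":0},{"linear":[0,0,0],"turn":0}]}}

```text
t: 2.15
ee_pos: [688.3, -155.4, 241.1]
orientation: [-3.137, -0.153, -0.002]
ft_force: [0.7, 0.1, -0.0]
width: 54.8
grasp_force: 0.0
```

{"name": "arm_command", "arguments": {"series": [{"linear":[0,0,0.03],"turn":0},{"linear":[0,0,0.03],"turn":0},{"linear":[0,0,0.03],"turn":0},{"linear":[0,0,0.03],"turn":0},{"linear":[0,0,0.03],"turn":0},{"linear":[0,0,0.02],"turn":0},{"linear":[0,0,0.01],"turn":0},{"linear":[0,0,0.009],"turn":0},{"linear":[0,0,0],"turn":0}]}}

```text
t: 3.05
ee_pos: [684.9, -158.9, 52.0]
orientation: [-3.138, -0.147, 0.002]
ft_force: [0.2, 0.5, -0.3]
width: 54.6
grasp_force: 0.0
```

{"name": "arm_command", "arguments": {"series": [{"linear":[-0.007,0,0],"turn":0},{"linear":[-0.005,0,0],"turn":0},{"linear":[-0.004,0,0],"turn":0},{"linear":[-0.004,0,0],"turn":0},{"linear":[-0.004,0,0],"turn":0},{"linear":[-0.004,0,0],"turn":0},{"linear":[-0.004,0,0],"turn":0},{"linear":[-0.004,0,0],"turn":0},{"linear":[-0.003,0,0],"turn":0},{"linear":[0,0,0],"turn":0}]}}

```text
t: 4.05
ee_pos: [645.8, -162.4, 52.4]
orientation: [-3.138, -0.147, 0.002]
ft_force: [0.9, 0.4, 0.5]
width: 55.0
grasp_force: 0.4
```

```bash
python3 - <<'E'
from h import *
im=ctrl.get_image("top"); o=ctrl.get_obs(); print(o["ee_pos"],o["ft_force"],o["orientation"])
f=im["frame"][120:260,170:370]
cv2.imwrite("pics/c1.png",cv2.resize(f,None,fx=4,fy=4,interpolation=cv2.INTER_CUBIC))
E
```

```text
[ 645.78704149 -162.35556952   52.32836079] [0.96085166 0.02821196 0.19577082] [-3.13780032e+00 -1.47217388e-01  2.47605508e-03]
```

View pics/c1.png

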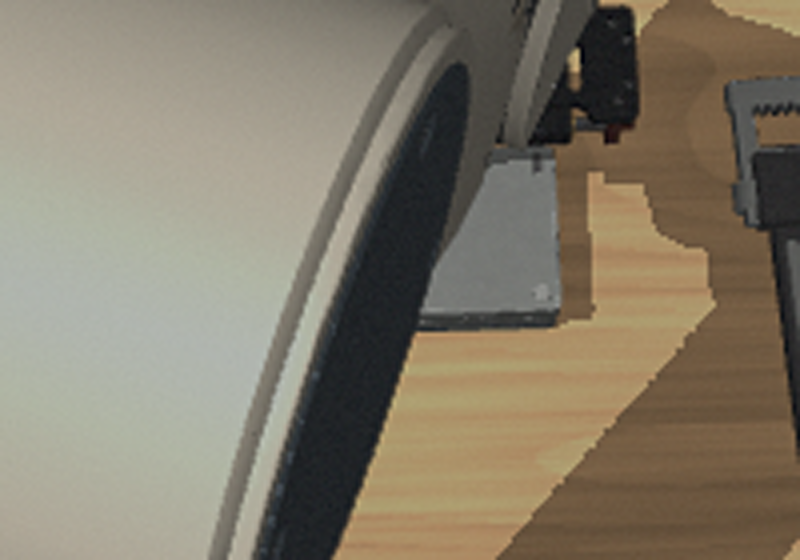

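```bash
python3 - <<'E'
from h import *
im=ctrl.get_image("top")
B=np.array([[.9957,.0929],[-.0929,.9957]])
for u,v in((553,152),(557,312),(430,316),(490,314)):
    p=ray(im,(u/4+170,v/4+120),60); print(p.round(1),(B@p[:2]).round(1))
E
```

```text
[ 633.9 -212.6   60. ] [ 611.4 -270.5]
[ 535.6 -219.7   60. ] [ 512.9 -268.5]
[ 528.4 -146.2   60. ] [ 512.6 -194.7]
[ 531.9 -180.9   60. ] [ 512.8 -229.5]
```

{"name": "arm_command", "arguments": {"series": [{"linear":[0.02,0,0],"turn":0},{"linear":[0,0,-0.03],"turn":0},{"linear":[0,0,-0.03],"turn":0},{"linear":[0,0,-0.03],"turn":0},{"linear":[-0.025,0.025,0],"turn":-0.0},{"linear":[-0.025,0.025,0],"turn":0},{"linear":[-0.033,0.028,0],"turn":0},{"linear":[0,0,0],"turn":-0.143},{"linear":[0,0,0],"turn":-0.143},{"linear":[0,0,0],"turn":-0.143}]}}

```text
t: 5.15
ee_pos: [590.1, -246.2, 142.1]
orientation: [-3.032, -0.819, 0.003]
ft_force: [0.1, 0.1, 0.5]
width: 54.8
grasp_force: 0.0
```

{"name": "arm_command", "arguments": {"series": [{"linear":[0,0,0],"turn":-0.143},{"linear":[0,0,0],"turn":-0.143},{"linear":[0,0,0],"turn":-0.143},{"linear":[0,0,0],"turn":-0.143},{"linear":[0,0,0],"turn":-0.143},{"linear":[0,0,0],"turn":-0.143},{"linear":[0,0,0],"turn":-0.143},{"linear":[0,0,0],"turn":-0.141},{"linear":[0,0,0],"turn":0}]}}

```text
t: 6.05
ee_pos: [590.5, -245.7, 142.1]
orientation: [-2.112, -2.323, 0.001]
ft_force: [-0.5, -0.1, 0.3]
width: 55.0
grasp_force: 0.0
```

```bash
python3 - <<'E'
from h import *
im=ctrl.get_image("top"); o=ctrl.get_obs(); print(o["t"],o["ee_pos"],o["orientation"],o["qpos"])
f=im["frame"][120:260,170:370]
cv2.imwrite("pics/c2.png",cv2.resize(f,None,fx=4,fy=4,interpolation=cv2.INTER_CUBIC))
v=o["orientation"];B=np.array([[.9957,.0929],[-.0929,.9957]])
print(B@o["ee_pos"][:2],"angle",2*np.arctan2(v[1],v[0])%(2*np.pi)-np.pi/2)
E
```

```text
6.1 [ 590.61275391 -245.72672843  142.14571408] [-2.11715489e+00 -2.31895776e+00  8.85805365e-04] [-4.12855173e-01  5.64363194e-01  1.65713826e+00 -4.83133120e-05
  9.21733839e-01 -5.03745107e-01]
[ 565.245106   -299.53802834] angle 0.09091916828381219
```

View pics/c2.png

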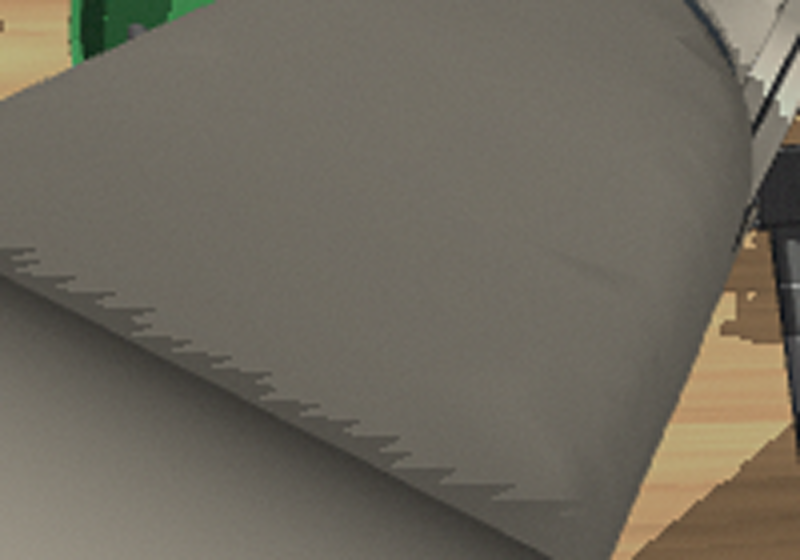

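{"name": "arm_command", "arguments": {"series": [{"linear":[0,0,0.03],"turn":0},{"linear":[0,0,0.03],"turn":0},{"linear":[0,0,0.02],"turn":0},{"linear":[0,0,0.01],"turn":0},{"linear":[0.008,0,0],"turn":0},{"linear":[0.008,0,0],"turn":0},{"linear":[0.006,0,0],"turn":0},{"linear":[0.006,0,0],"turn":0},{"linear":[0.006,0,0],"turn":0},{"linear":[0.006,0,0],"turn":0}]}}

```text
t: 7.1
ee_pos: [588.2, -206.0, 53.6]
orientation: [2.113, 2.322, 0.001]
ft_force: [0.8, -3.5, 1.6]
width: 54.7
grasp_force: 1.3
```

{"name": "arm_command", "arguments": {"series": [{"linear":[0.006,0,0],"turn":0},{"linear":[0.006,0,0],"turn":0},{"linear":[0.006,0,0],"turn":0},{"linear":[0.006,0,0],"turn":0},{"linear":[0.006,0,0],"turn":0},{"linear":[0.004,0,0],"turn":0},{"linear":[0,0,0],"turn":0}]}}

```text
t: 7.8
ee_pos: [583.8, -171.3, 52.4]
orientation: [-2.113, -2.323, 0.0]
ft_force: [-0.8, -0.4, -1.0]
width: 54.9
grasp_force: 0.0
```

```bash
python3 - <<'E'
from h import *
im=ctrl.get_image("scene"); o=ctrl.get_obs(); print(o["t"],o["ee_pos"],o["ft_force"])
f=im["frame"][170:350,170:400]
cv2.imwrite("pics/c3.png",cv2.resize(f,None,fx=3.3,fy=3.3,interpolation=cv2.INTER_CUBIC))
v=o["orientation"];B=np.array([[.9957,.0929],[-.0929,.9957]])
print(B@o["ee_pos"][:2],"angle",2*np.arctan2(v[1],v[0])%(2*np.pi)-np.pi/2)
E
```

```text
7.85 [ 583.80719963 -171.566542     52.35403161] [-0.25415809 -0.64368856  0.24733076]
[ 565.35829692 -225.06449471] angle 0.09425691677764192
```

View pics/c3.png

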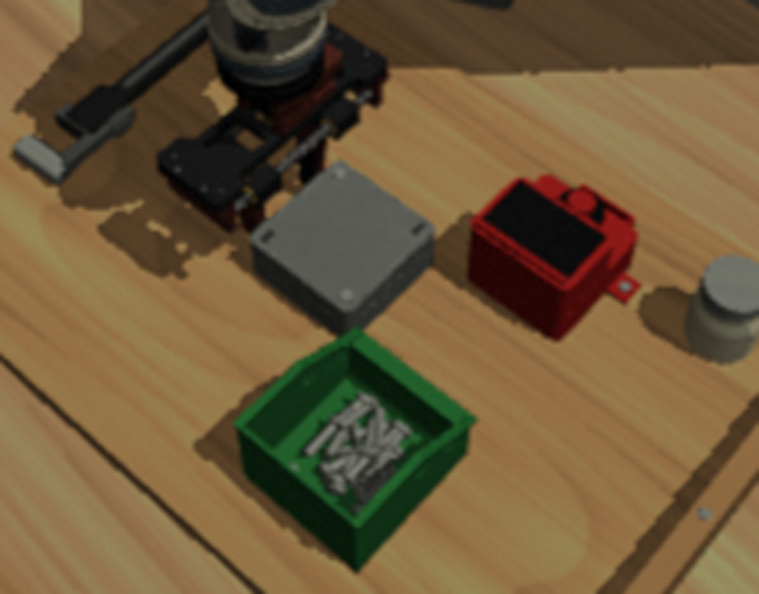

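```bash
python3 - <<'E'
from h import *
im=ctrl.get_image("scene")
B=np.array([[.9957,.0929],[-.0929,.9957]])
for n,u,v,z in(("L",252,250,60),("T",342,162,60),("R",434,238,60),("Bt",347,312,60),("rb",432,265,18),("bb",347,335,18),("d1",470,228,94),("d2",555,278,94),("d2b",560,337,18),("b1",352,331,65),("b2",476,418,65)):
    p=ray(im,(u/3.3+170,v/3.3+170),z); print(n,(B@p[:2]).round(1))
E
```

```text
L [ 623.2 -198.9]
T [ 518.  -204.8]
R [ 525.7 -105.3]
Bt [ 616.2 -110.3]
rb [ 522.6 -108.2]
bb [ 611.9 -115.2]
d1 [520.8 -77.1]
d2 [514.7  -5.8]
d2b [508.7   3.4]
b1 [627.7 -95. ]
b2 [622.6  12.8]
```

The crop shows the box square to the gap mouth: cover corners at (252,250), (342,162), (434,238) and (347,312), just short of the bin corner at (352,331). I'll push it in and watch the force.

{"name": "arm_command", "arguments": {"series": [{"linear":[0.006,0,0],"turn":0},{"linear":[0.006,0,0],"turn":0},{"linear":[0.006,0,0],"turn":0},{"linear":[0.006,0,0],"turn":0},{"linear":[0.006,0,0],"turn":0},{"linear":[0.006,0,0],"turn":0}]}}

```text
t: 8.5
ee_pos: [580.8, -135.8, 52.7]
orientation: [-2.114, -2.323, 0.0]
ft_force: [0.7, -1.2, -1.1]
width: 54.9
grasp_force: 0.6
```

{"name": "arm_command", "arguments": {"series": [{"linear":[0.006,0,0],"turn":0},{"linear":[0.006,0,0],"turn":0},{"linear":[0.006,0,0],"turn":0},{"linear":[0.006,0,0],"turn":0},{"linear":[0.006,0,0],"turn":0},{"linear":[0.006,0,0],"turn":0}]}}

```text
t: 9.1
ee_pos: [577.4, -100.1, 52.7]
orientation: [-2.115, -2.323, 0.0]
ft_force: [0.1, -0.9, -0.6]
width: 55.2
grasp_force: 0.7
```

{"name": "arm_command", "arguments": {"series": [{"linear":[0.006,0,0],"turn":0},{"linear":[0.006,0,0],"turn":0},{"linear":[0.006,0,0],"turn":0},{"linear":[0.006,0,0],"turn":0},{"linear":[0.006,0,0],"turn":0},{"linear":[0.006,0,0],"turn":0}]}}

```text
t: 9.7
ee_pos: [574.1, -64.3, 52.7]
orientation: [2.115, 2.323, 0.0]
ft_force: [-0.2, -0.7, -0.4]
width: 54.6
grasp_force: 0.7
```

{"name": "arm_command", "arguments": {"series": [{"linear":[0.006,0,0],"turn":0},{"linear":[0.006,0,0],"turn":0},{"linear":[0.006,0,0],"turn":0},{"linear":[0.006,0,0],"turn":0},{"linear":[0.006,0,0],"turn":0},{"linear":[0.006,0,0],"turn":0},{"linear":[0.006,0,0],"turn":0},{"linear":[0.006,0,0],"turn":0},{"linear":[0.006,0,0],"turn":0},{"linear":[0.006,0,0],"turn":0}]}}

```text
t: 10.7
ee_pos: [568.5, -4.5, 52.7]
orientation: [2.115, 2.323, 0.0]
ft_force: [0.1, -0.5, 0.1]
width: 55.0
grasp_force: 0.8
```

{"name": "arm_command", "arguments": {"series": [{"linear":[0.006,0,0],"turn":0},{"linear":[0.006,0,0],"turn":0},{"linear":[0.006,0,0],"turn":0},{"linear":[0.006,0,0],"turn":0},{"linear":[0.006,0,0],"turn":0},{"linear":[0.006,0,0],"turn":0},{"linear":[0.006,0,0],"turn":0},{"linear":[0.006,0,0],"turn":0},{"linear":[0.006,0,0],"turn":0},{"linear":[0.006,0,0],"turn":0}]}}

```text
t: 11.7
ee_pos: [562.8, 55.2, 52.7]
orientation: [2.115, 2.323, -0.0]
ft_force: [-0.5, -1.7, 0.0]
width: 54.8
grasp_force: 0.8
```

{"name": "arm_command", "arguments": {"series": [{"linear":[0.005,0,0],"turn":0},{"linear":[0.005,0,0],"turn":0},{"linear":[0.004,0,0],"turn":0},{"linear":[0.003,0,0],"turn":0},{"linear":[0.003,0,0],"turn":0},{"linear":[0.003,0,0],"turn":0},{"linear":[0.003,0,0],"turn":0}]}}

```text
t: 12.4
ee_pos: [560.4, 80.8, 52.7]
orientation: [-2.115, -2.323, 0.0]
ft_force: [-0.0, -2.0, -0.4]
width: 55.2
grasp_force: 0.9
```

{"name": "arm_command", "arguments": {"series": [{"linear":[0.002,0,0],"turn":0},{"linear":[0.002,0,0],"turn":0},{"linear":[0.001,0,0],"turn":0},{"linear":[0.001,0,0],"turn":0},{"linear":[0.001,0,0],"turn":0}]}}

```text
t: 12.9
ee_pos: [559.7, 87.6, 52.7]
orientation: [-2.115, -2.323, 0.0]
ft_force: [-1.4, -2.3, -0.3]
width: 54.9
grasp_force: 0.9
```

{"name": "arm_command", "arguments": {"series": [{"linear":[0.001,0,0],"turn":0},{"linear":[0.001,0,0],"turn":0},{"linear":[0.001,0,0],"turn":0}]}}

```text
t: 13.2
ee_pos: [559.5, 90.6, 52.7]
orientation: [-2.115, -2.323, 0.0]
ft_force: [0.3, -1.5, -0.6]
width: 55.0
grasp_force: 0.9
```

{"name": "arm_command", "arguments": {"series": [{"linear":[0.001,0,0],"turn":0},{"linear":[0.001,0,0],"turn":0},{"linear":[0,0,0],"turn":0}]}}

```text
t: 13.5
ee_pos: [559.7, 91.2, 52.7]
orientation: [2.112, 2.323, -0.002]
ft_force: [1.4, -10.0, 0.2]
width: 55.1
grasp_force: 5.5
```

{"name": "arm_command", "arguments": {"series": [{"linear":[0.001,0,0],"turn":0},{"linear":[0.001,0,0],"turn":0},{"linear":[0,0,0],"turn":0}]}}

```text
t: 13.8
ee_pos: [559.7, 91.4, 52.8]
orientation: [2.111, 2.323, -0.004]
ft_force: [3.3, -23.1, 2.0]
width: 54.8
grasp_force: 11.4
```

Contact with the lip is firm at 23 N. I'll back off, lift and check.

{"name": "arm_command", "arguments": {"series": [{"linear":[-0.004,0,0],"turn":0},{"linear":[-0.01,0,0],"turn":0},{"linear":[-0.015,0,0],"turn":0},{"linear":[0,0,-0.03],"turn":0},{"linear":[0,0,-0.03],"turn":0},{"linear":[0,0,-0.03],"turn":0},{"linear":[0,0,-0.03],"turn":0},{"linear":[0,0,-0.03],"turn":0},{"linear":[-0.035,0,0],"turn":0},{"linear":[-0.035,0,0],"turn":0}]}}

```text
t: 14.8
ee_pos: [569.0, -4.7, 204.1]
orientation: [2.111, 2.324, 0.003]
ft_force: [0.3, 0.2, -0.2]
width: 54.7
grasp_force: 0.0
```

{"name": "arm_command", "arguments": {"series": [{"linear":[-0.035,0,0],"turn":0},{"linear":[-0.035,0,0],"turn":0},{"linear":[-0.035,0,0],"turn":0},{"linear":[-0.035,0,0],"turn":0},{"linear":[-0.035,0,0],"turn":0},{"linear":[-0.035,0,0],"turn":0},{"linear":[-0.035,0,0],"turn":0},{"linear":[0,0,0],"turn":0},{"linear":[0,0,0],"turn":0}]}}

```text
t: 15.7
ee_pos: [590.7, -248.7, 202.3]
orientation: [-2.116, -2.321, -0.0]
ft_force: [-0.4, 0.6, -0.6]
width: 54.8
grasp_force: 0.0
```

```bash
python3 - <<'E'
from h import *
im=ctrl.get_image("top"); o=ctrl.get_obs(); print(o["t"],o["ee_pos"],o["ft_force"])
f=im["frame"][90:285,115:315]
cv2.imwrite("pics/c4.png",cv2.resize(f,None,fx=3,fy=3,interpolation=cv2.INTER_CUBIC))
E
```

```text
15.75 [ 590.7436827  -247.78532636  202.31205829] [ 0.38320088  0.06121021 -0.17982516]
```

View pics/c4.png

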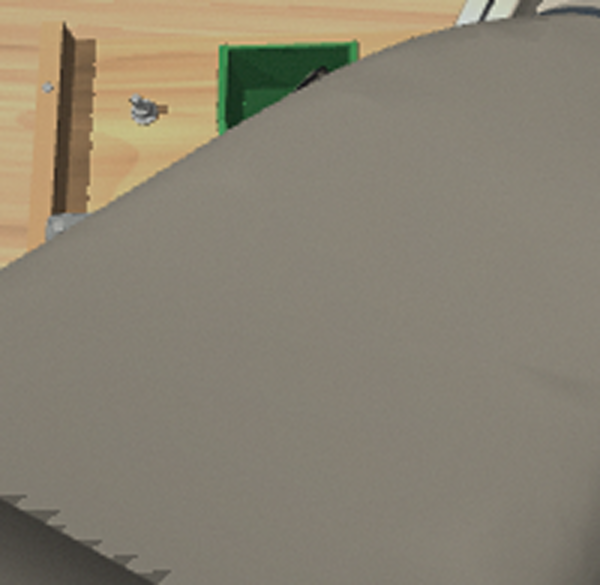

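The arm hides most of the top view. The box's far corner shows at (55,220), against the lip. The scene camera should see the rest.

```bash
python3 - <<'E'
from h import *
im=ctrl.get_image("scene")
f=im["frame"][215:415,240:450]
cv2.imwrite("pics/c5.png",cv2.resize(f,None,fx=3,fy=3,interpolation=cv2.INTER_CUBIC))
E
```

```text
(no output)
```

View pics/c5.png

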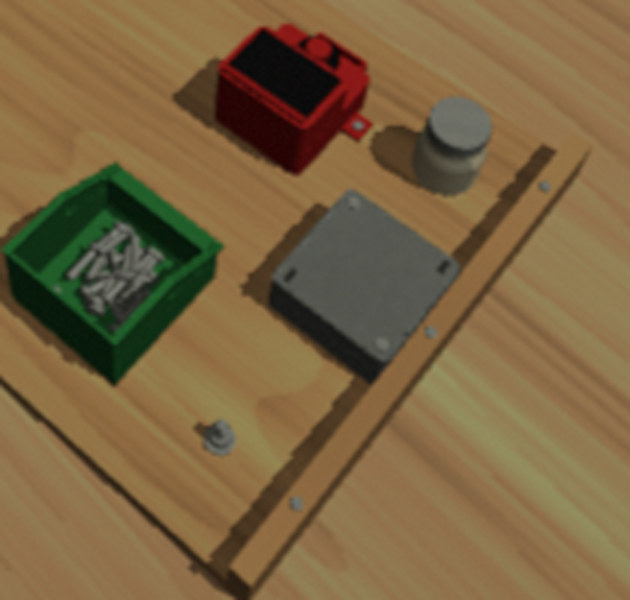

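The box lies flat with its leading edge, (458,270) to (385,360), parallel to and against the lip. The jar, bolt, bin and dispenser are untouched and the hand is clear.

```bash
python3 -c "
from workcell import ctrl
print(ctrl.close_job())"
```

```text
the job is handed in; nothing more can be done
None
```

The box was pushed through the gap and sits flat and square against the lip in the last camera view, with the hand clear; the job was handed in at about 16 s, and no verdict came back.

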